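# Free the bayonet cap of the battery tube

### The job

Open the battery tube on the experiment board so that its cell can be changed: push the grey winged cap down against its spring, twist it anticlockwise until it comes up against its stop, and lift it out without straining it. Then set the cap gently, wing up, into the wide well of the wooden block, fully down, and let go, leaving the other things where they are.

Things in the scene. Friction and masses are not known exactly. Their poses are not given: they have to be found in the camera images.
- cap: Round grey bayonet cap on the tube, about 60 g. Origin: centre of its flange's underside, z up. Flange 48 mm across, 5 mm thick (z 0 to 5). Locked, the underside stands 9 mm above the tube's mouth. Cap and tube must never press on each other with more than 45 N, all contact forces added up, spring included (mind pressing it solid, pulling while caught, twisting hard on the stop).
- cap_wing (a point): Middle of the cap's wing grip: 40 mm long (along the cap's x), 12 mm thick (along y), 24 mm high, z 5 to 29 mm above the flange's underside; this point is at z 17. Take it across its thickness from above, fingertips a few mm clear of the flange.
- cap_foot (a point): Centre of the stem's foot, 22 mm below the flange's underside. Steel stem 18 mm across; at its foot two lugs along the cap's x (in line with the wing), 32 mm tip to tip, 5 mm wide, 5 mm high.
- tube_mouth (a point): Centre of the tube's mouth, on its vertical axis, 110 mm above the table. A spring in the tube pushes the cap up: about 7 N when locked, 0.6 N more per mm pressed. Press it 4 mm to clear the catch; it goes solid at 7.5 mm (about 11.5 N). Keep it pressed 5 to 7 mm while turning.
- tube_catch (a point): On the tube's axis 8 mm below the mouth: underside of the catch plate. Pressed, the cap turns anticlockwise from above by 0.7 to 1.6 rad, differently each time, unseen, until the lugs meet a stop: the turning moment, small before, rises steeply (0.1 N m is plenty). There the lugs stand under the exit slots: ease off 0.05 rad and lift straight out by 30 mm, no turning.
- holder: Beige grid experiment board 180 x 180 x 20 mm, fixed to the table, origin at the centre of its underside. The upright black battery tube, 44 mm across, stands at its centre with its mouth 110 mm above the table; a small lamp holder (79 mm high) stands at x 58, y 55 mm. A loose grey bridge lies near its corner.
- block: Wooden parts block 150 x 90 x 40 mm, fixed to the table, origin at the centre of its underside, long side along its x. Two round wells 30 mm deep in its top: the wide one, 40 mm, at x -30 mm, and a narrow one, 20 mm, at x 35 mm.
- wide_well (a point): Centre of the wide well's mouth at the block's top, 40 mm above the table. The cap's stem and lugs go into the well with 4 mm to spare all round and its flange then rests on the block's top (cap origin at this point).
- bridge: Loose grey bridge plug 40 x 18 x 18 mm lying on the board; to be left alone. Origin: centre of its underside.
- weight: Loose dark steel disc, 60 mm across, 16 mm high, between board and block; to be left alone. Origin: centre of its underside.
- spare_lamp: Loose spare lamp, 26 mm across, 43 mm high, standing between board and block; to be left alone. Origin: centre of its underside.
Mind the look-alikes: they are no part of the job. There is more than one size of the cap; the job needs the smaller.

How it is judged (in metres and radians):
On the way:
1. the cap is free and lifted out, its foot clear of the tube's mouth, held above the tube (z of cap in the frame of tube_mouth above 0.024 m and horizontal distance between cap and tube_mouth below 0.03 m), for 0.1 s.
At the end, for the whole second after the job is handed in: The cap sits wing up in the wide well: its centre within 5 mm of the well's, its flange within 3 mm of the block's top, upright within 0.08 rad, at rest and released (horizontal distance between cap and wide_well below 0.005 m and z of cap in the frame of wide_well between -0.003 and 0.003 m and angle between cap's own z axis and vertical below 0.08 rad and linear speed of cap below 0.02 m/s and contact force between the fingers and cap below 0.05 N); the robot touches nothing.
It fails at once if cap and tube (spring, catch or stop) press on each other with more than 45 N in all (contact force between cap and holder above 45 N).
It fails at once if the cap is driven into the block with more than 40 N (contact force between cap and block above 40 N).
It fails at once if the bridge, the disc or the spare lamp is moved by more than 15 mm (distance of any of bridge, weight, spare_lamp from where it was at the start of the episode above 0.015 m).
It also fails if it takes over 72 s, if anything falls off the work surface, if the arm or the gripper's body presses on something with over 40 N, if the wrist force passes 120 N, or if a joint passes its speed limit or range.

### The arm

A 6-joint arm with a two-finger parallel gripper is mounted at the origin on the work surface. World frame = base frame: x ahead of the robot, y to its left, z up, the work surface at z = 0. Lengths are in m, angles in degrees, forces in N, time in s.
With the tool pointing down it reaches from about 0.4 to 0.825 m from the base axis. Payload 7 kg.
Tool frame: the origin (TCP) lies on the centre line of the jaws, within the pads' length; the fingertips stand 19 mm ahead of it and the grasp point (between the pads) is the TCP (r.tip_extent is the distance from the TCP to the fingertips, in m); z points along the fingers, y is the line along which they close (so a half turn about z gives the same grasp; the last joint's range is limited). The gripper opens to 88 mm and grips with 3 to 60 N. Pads are 19 mm wide; open, the fingers measure 130 mm over their backs; the gripper's body (78 mm by 193 mm) begins 47 mm behind the grasp point.
Start: joints at [91.106, 20.546, 0.682, 0, -70.136, -16.507], TCP at [0.179, 0.651, 0.246] pointing down, gripper open.
Joint ranges: [-176.03, 176.03], [-82.01, 121.73], [-58.28, 71.71], [-173.87, 95.51], [-174.79, -0.11], [-173.66, 173.66]. Speed limits (degrees/s): [136.94, 136.94, 172.46, 180, 180, 180].

### API

Orientations are given as [roll, pitch, yaw] about the fixed x, y, z axes, in that order (R = Rz(yaw) Ry(pitch) Rx(roll)).
In Python, from plant import r gives the robot as it stands. The module is installed in compiled form; this text tells all that it offers.
- The arm moves only by the tool jog_arm, never from a script. Its argument "deltas" is a list that holds one entry, the list of rows, each a list of 5 numbers: the opening, from -1 (shut) to 1 (fully open), then the shift along the world's x, y, z in cm, then the turn about the world's z in rad. In form: [[[claw, dx, dy, dz, turn], ...]]. A call has 1 to 8 rows; each row shifts and turns the commanded pose from where the row before left it; what a row does not reach is not made up. A row lasts 1/8 s, in which the tool goes at most 62.5 mm and 10.7 degrees, less where a joint would pass 70% of its speed; a pose out of reach is approached as far as the arm can. A call with a gripper value outside its range is refused whole. The fingers move at their own pace and stop on an object; "force" is the grip in N (left out, the last holds). Time passes only in rows, so rows that do not move let the fingers close. It gives the time, the measured TCP pose, the force, the opening and the grip force at its end, in the units of the state.
- r.get_state(): the state, without advancing time (a new reading comes with each control period).
- r.capture(name): name is "side" or "top" or "wrist"; returns the picture (420x560x3 uint8, blue, green, red); there is no depth.
- r.camera_info(name): a dict with "fx", "fy", "cx", "cy" (pixels), "k1" (the pictures are not rectified: a ray, as slopes to the right and down, at radius r is drawn at 1 + k1 r^2 times it, then the intrinsics apply), "view" (4x4, takes a point from world to camera coordinates). Camera axes: x right, y up, looking along -z (the intrinsics and any distortion apply to the point x, -y, -z); pixel columns grow to the right and rows downward; lengths in m; the calibration is good to about 2 mm. A picture is of the moment at which its call begins: read the wrist's pose just before it. camera_info takes no time and is no camera call; for the wrist camera it gives the pose at the moment of the call.
- r.close_job(): hands the job in; it is judged then, once.
The state is a dict: "time_s": time; "joints": joint angles; "qd": joint speeds; "joint_torque": joint torques, N m; "tcp_pos": TCP position; "eef_rot": TCP orientation; "contact_force": force on the tool from outside, world axes, zero at the start; "moment": the same for the moment, N m; "gripper_width": finger opening in m; "gripper_force": force on a finger pad.
Only numpy, scipy, OpenCV 4.12 (cv2) and the standard library are available. Lean on these libraries where they do the work, as an engineer would, in place of code of your own. Each camera call takes 0.05 s, during which the arm holds its last target. There are 200 camera calls.

## Working session

There is one attempt and no reset: what is moved stays moved. The work goes in short steps, Python scripts to look and compute and a tool call to move; the robot and the scene stay as the last step left them, time stands still between calls to the robot, and variables do not carry over. Pictures are saved under pics/ and viewed, at most 10 in all, crops included, and the job is handed in when it is done.

Besides the shell and the picture viewer there is one more tool, called by a JSON object that holds its "op" and its "data". jog_arm: Moves the arm, as the interface text tells. Its arguments: {"type":"object","properties":{"deltas":{"type":"array"},"force":{"type":"number"}},"required":["deltas"]}

```bash
mkdir -p pics; cat > h.py <<'E'
import numpy as np, cv2, json
from plant import r
def ray(info,u,v):
    x=(u-info['cx'])/info['fx']; y=(v-info['cy'])/info['fy']
    rd=np.hypot(x,y); ru=rd
    for _ in range(30): ru=rd/(1+info['k1']*ru**2)
    s=ru/rd if rd>0 else 1
    V=np.array(info['view']); R=V[:3,:3]; o=-R.T@V[:3,3]
    d=R.T@np.array([x*s,-y*s,-1]); return o,d/np.linalg.norm(d)
def onz(info,u,v,z):
    o,d=ray(info,u,v); return o+d*(z-o[2])/d[2]
def tri(*a):
    A=np.zeros((3,3));b=np.zeros(3)
    rs=[ray(*q) for q in a]
    for o,d in rs:
        P=np.eye(3)-np.outer(d,d);A+=P;b+=P@o
    p=np.linalg.solve(A,b); return p,[np.linalg.norm((np.eye(3)-np.outer(d,d))@(p-o)) for o,d in rs]
def proj(info,p):
    V=np.array(info['view']); c=V[:3,:3]@np.array(p)+V[:3,3]; x=c[0]/-c[2]; y=-c[1]/-c[2]
    k=1+info['k1']*(x*x+y*y); return info['cx']+info['fx']*x*k, info['cy']+info['fy']*y*k
E
python3 - <<'E'
from h import *
for n in ("side","top","wrist"):
    i=r.camera_info(n); V=np.array(i['view']); print(n,i['fx'],i['cx'],i['cy'],i['k1'],(-V[:3,:3].T@V[:3,3]).round(3),(-V[2,:3]).round(2))
    cv2.imwrite(f'pics/{n}0.png',r.capture(n))
a=cv2.imread('pics/side0.png');b=cv2.imread('pics/top0.png')
s=r.get_state();print(s)
E
```

```text
side 524.2752778698288 273.66068483223023 216.7510093703279 -0.026136077746872703 [ 0.303 -0.534  0.816] [ 0.19  0.63 -0.76]
top 399.80689768740024 284.038790360984 213.19626013374358 -0.023370196196799115 [0.367 0.004 0.865] [ 0.15  0.04 -0.99]
wrist 290.681978486205 284.18647471496837 209.0908803039152 -0.026786335535046047 [0.246 0.633 0.384] [-0.25  0.07 -0.97]
{'time_s': 0.15, 'joints': array([ 9.11063820e+01,  2.05818687e+01,  6.44846911e-01, -1.38215570e-02,
       -7.01364263e+01, -1.65075226e+01]), 'qd': array([ 0.01071608, -0.16868967,  0.10204337,  0.04937339,  0.0800123 ,
        0.10730196]), 'joint_torque': array([-1.55215079e-03, -5.83276820e+01,  2.93290204e+01,  7.00111315e+00,
        8.74130084e-03, -1.01436328e-04]), 'tcp_pos': array([0.17919329, 0.65041048, 0.24483458]), 'eef_rot': array([ 1.79925887e+02, -8.41211387e-03, -1.54058398e+01]), 'contact_force': array([ 0.59279708, -0.78805954,  0.65760335]), 'moment': array([ 0.00075645, -0.00117592,  0.00097225]), 'gripper_force': 0.0, 'gripper_width': 0.08750491844338615}
```

View pics/top0.png

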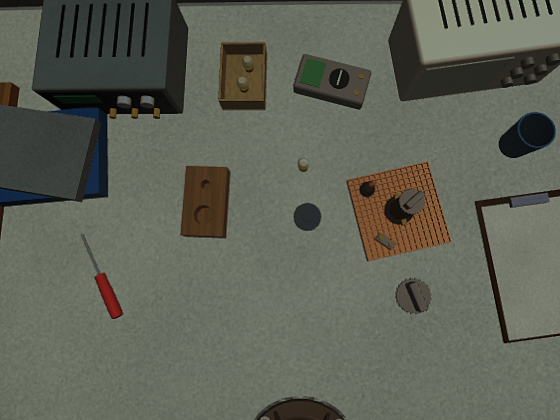

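View pics/side0.png

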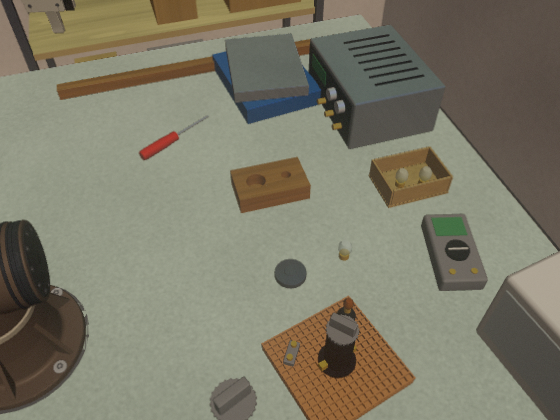

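The candidates for the cap are the winged cap on the board's tube, at top (411,202) and side (342,328), and a bigger loose cap on the table, at top (413,296) and side (233,400). By the description I choose the one on the tube. The block is at top (205,202) and side (270,184), the lamp holder at top (367,189), the bridge at top (384,241), the disc at top (307,216) and the spare lamp at top (303,164).

```bash
python3 - <<'E'
from h import *
a=cv2.imread('pics/side0.png');b=cv2.imread('pics/top0.png')
def c(im,u,v,w,h,k): return cv2.resize(im[v:v+h,u:u+w],None,fx=k,fy=k,interpolation=cv2.INTER_CUBIC)
o=np.hstack([np.vstack([c(b,375,175,65,50,6),c(b,170,155,65,50*1,6)[:,:]]),np.vstack([c(a,305,300,65,50,6),c(a,225,155,65,50,6)])])
o=np.clip(o*1.6,0,255).astype(np.uint8)
cv2.imwrite('pics/c1.png',o)
E
```

```text
(no output)
```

View pics/c1.png

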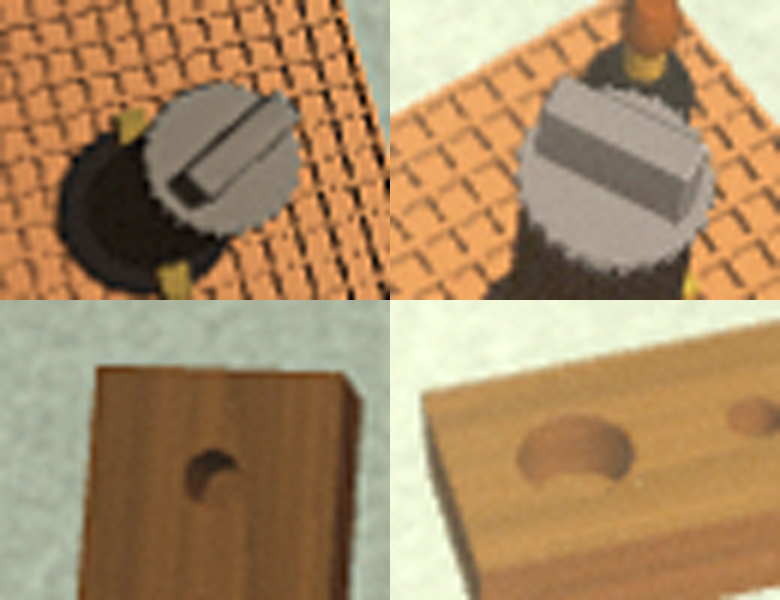

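The crop shows the small cap on the tube, flange centre at top (412,201.3) and side (342.8,329.2). The wing's top is at about top (415.8,199.2) and side (344.3,321.7). The well's rim is centred at about side (255.8,180.8).

```bash
python3 - <<'E'
from h import *
T=r.camera_info('top');S=r.camera_info('side')
print('flange',tri((T,412,201.3),(S,342.8,329.2)))
print('wingtop',tri((T,415.8,199.2),(S,344.3,321.7)))
e=[onz(T,422.5,191.3,.148),onz(T,408,205.8,.148)];d=e[0]-e[1];print(e,np.linalg.norm(d),np.degrees(np.arctan2(d[1],d[0])))
e=[onz(S,305+(555-390)/6,300+95/6,.148),onz(S,305+(698-390)/6,300+166/6,.148)];d=e[0]-e[1];print(e,np.linalg.norm(d),np.degrees(np.arctan2(d[1],d[0])))
print('well',onz(S,255.8,180.8,.04),onz(T,202,214,.04),tri((T,202,214),(S,255.8,180.8)))
for n,p in dict(bridge=(384,241),disc=(307,216),lamp=(303,164),lamphold=(367,189)).items(): print(n,onz(T,*p,.02))
E
```

```text
flange (array([ 0.50636051, -0.20262531,  0.12350946]), [np.float64(0.0010869806236772422), np.float64(0.0010869806236773383)])
wingtop (array([ 0.50607451, -0.20315706,  0.14657942]), [np.float64(0.001170303155403309), np.float64(0.0011703031554033505)])
[array([ 0.5192925 , -0.21502847,  0.148     ]), array([ 0.4923858 , -0.18816644,  0.148     ])] 0.03802023943139944 -44.95239911570209
[array([ 0.49423112, -0.18984189,  0.148     ]), array([ 0.51951973, -0.21796824,  0.148     ])] 0.037823341204483524 131.95895358274907
well [0.49014934 0.21109391 0.04      ] [0.48939246 0.21275445 0.04      ] (array([0.49020865, 0.21327855, 0.03773651]), [np.float64(0.00047948788983052763), np.float64(0.0004794878898304314)])
bridge [ 0.43927385 -0.1703771   0.02      ]
disc [ 0.49051453 -0.00850547  0.02      ]
lamp [0.60481571 0.00112221 0.02      ]
lamphold [ 0.55041707 -0.13647281  0.02      ]
```

{"op": "jog_arm", "data": {"deltas": [[[1,3.5,-4.5,0,0],[1,3.5,-5,0,0],[1,3.5,-5,0,0],[1,3.5,-5,0,0],[1,3.5,-5,0,0],[1,3.5,-5,0,0],[1,3,-5,0,0],[1,1,-3,0,0]]]}}

```text
time_s: 1.15
tcp_pos: [0.4302, 0.2733, 0.2454]
eef_rot: [180.0, 0.0, -15.5]
contact_force: [0.1, -0.2, -0.6]
gripper_width: 0.0876
gripper_force: 0.0
```

{"op": "jog_arm", "data": {"deltas": [[[1,1,-2,0,0],[1,0,0,0,0],[1,0,0,0,0]]]}}

```text
time_s: 1.52
tcp_pos: [0.4392, 0.256, 0.2455]
eef_rot: [-180.0, 0.0, -15.4]
contact_force: [-1.5, -0.1, -0.5]
gripper_width: 0.0878
gripper_force: 0.0
```

```bash
python3 - <<'E'
from h import *
s=r.get_state();i=r.camera_info('wrist');im=r.capture('wrist');cv2.imwrite('pics/w1.png',im)
import pickle;pickle.dump(i,open('w1.pkl','wb'));print(s['tcp_pos'],s['eef_rot'],s['joints'],s['time_s'])
print(proj(i,[.49,.2125,.04]))
E
```

```text
[0.43917455 0.25602748 0.24550864] [-1.79993987e+02  5.45283424e-03 -1.54156570e+01] [ 5.24017785e+01  4.73218379e+00 -1.99748841e+01 -8.05714238e-03
 -6.52894236e+01  2.21859322e+01] 1.525
(np.float64(309.2360488732166), np.float64(139.25004553891102))
```

View pics/w1.png

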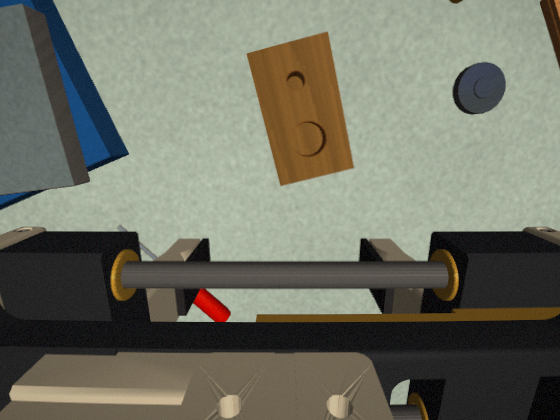

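The wrist view shows the block, its wide well at (308,138), within about 1 px of the predicted (309,139). The dark disc is at (480,88). The next view is near the cap.

{"op": "jog_arm", "data": {"deltas": [[[1,0.3,-4,0,-0.05],[1,0.3,-5,0,-0.07],[1,0,-5,0,-0.07],[1,0,-5.5,0,-0.07],[1,0,-5.5,0,-0.07],[1,0,-5.5,0,-0.07],[1,0,-5,0,-0.07],[1,0,-4,0,-0.07]]]}}

```text
time_s: 2.58
tcp_pos: [0.4454, -0.1403, 0.2457]
eef_rot: [-180.0, -0.0, -46.4]
contact_force: [0.9, 1.3, -0.2]
gripper_width: 0.0875
gripper_force: 0.0
```

{"op": "jog_arm", "data": {"deltas": [[[1,0,0,0,0],[1,0,0,0,0],[1,0,0,0,0]]]}}

```text
time_s: 2.95
tcp_pos: [0.4455, -0.1382, 0.2456]
eef_rot: [-180.0, -0.0, -46.2]
contact_force: [-0.3, 0.9, 0.4]
gripper_width: 0.0877
gripper_force: 0.0
```

```bash
python3 - <<'E'
from h import *
s=r.get_state();i=r.camera_info('wrist');im=r.capture('wrist');cv2.imwrite('pics/w2.png',im)
import pickle;pickle.dump(i,open('w2.pkl','wb'));print(s['tcp_pos'],s['eef_rot'],s['joints'],s['time_s'],s['contact_force'],s['moment'])
for p in ([.506,-.203,.148],[.506,-.203,.124]):
    u,v=proj(i,p);print(u,v)
u,v=int(u),int(v);x0=max(0,u-65);y0=max(0,v-50);print(x0,y0)
cv2.imwrite('pics/c2.png',np.clip(cv2.resize(im[y0:y0+100,x0:x0+130],None,fx=6,fy=6,interpolation=cv2.INTER_CUBIC)*1.4,0,255).astype(np.uint8))
E
```

```text
[ 0.44552683 -0.13820147  0.24558378] [-1.79991701e+02 -8.29591150e-04 -4.62201753e+01] [ 7.04117822e+00  4.70199242e-01 -2.45045410e+01 -4.74309324e-03
 -6.50181131e+01  3.67406494e+01] 2.95 [-0.26999657  0.90750333  0.43408524] [ 0.0668318  -0.04170255  0.00641807]
286.14939016608463 105.16866088675161
285.973910387876 107.672719790625
220 57
```

View pics/c2.png

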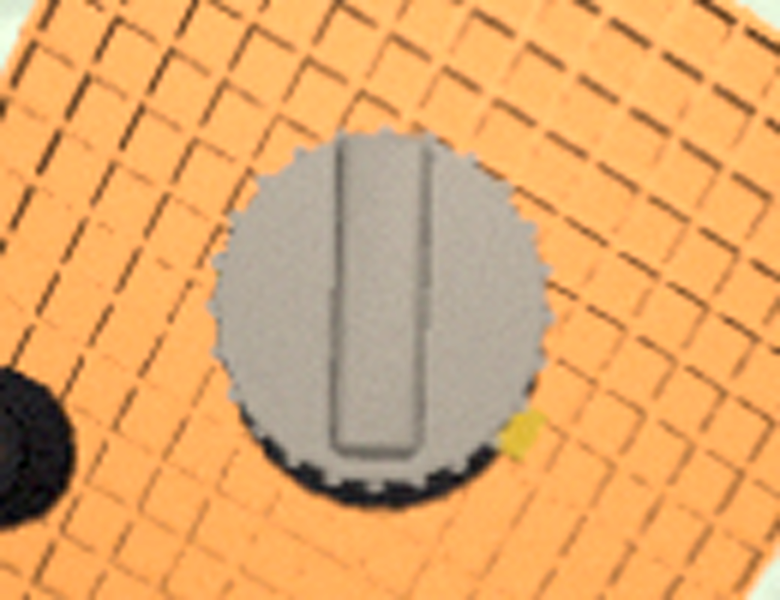

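```bash
python3 - <<'E'
from h import *;import pickle
i=pickle.load(open('w2.pkl','rb'));T=r.camera_info('top');S=r.camera_info('side')
f=lambda u,v:(220+u/6,57+v/6)
a=onz(i,*f(384,135),.148);b=onz(i,*f(376,448),.148);d=a-b
print(a,b,(a+b)/2,np.linalg.norm(d),np.degrees(np.arctan2(d[1],d[0])))
print(onz(i,*f(381,308),.124), onz(i,*f(380,291),.148))
print(tri((T,412,201.3),(S,342.8,329.2),(i,*f(381,308))));print(tri((T,415.8,199.2),(S,344.3,321.7),(i,*f(380,291))))
# block from wrist1
w=pickle.load(open('w1.pkl','rb'))
c=np.array([onz(w,*p,.04) for p in [(248,53),(327,32),(353,168),(281,185)]]);print(c,np.linalg.norm(np.roll(c,-1,0)-c,axis=1))
m=c.mean(0);x=(c[0]+c[1]-c[2]-c[3]);x/=np.linalg.norm(x);print(m,m-.03*x,onz(w,308,138,.04))
print(tri((T,202,214),(S,255.8,180.8),(w,308,138)))
E
```

```text
[ 0.52002002 -0.21523817  0.148     ] [ 0.49420424 -0.1867542   0.148     ] [ 0.50711213 -0.20099618  0.148     ] 0.03844204370271365 -47.81314057910473
[ 0.50715309 -0.20115128  0.124     ] [ 0.50740443 -0.20131715  0.148     ]
(array([ 0.50676222, -0.20207569,  0.12280666]), [np.float64(0.0014605533685858928), np.float64(0.0009490234836651949), np.float64(0.0009744292008410563)])
(array([ 0.50673139, -0.20248232,  0.14561057]), [np.float64(0.0017957654489789683), np.float64(0.0008679884429490052), np.float64(0.0013112014314028795)])
[[0.59614472 0.25391178 0.04      ]
 [0.59346919 0.16661183 0.04      ]
 [0.44404041 0.17055219 0.04      ]
 [0.44703962 0.25838437 0.04      ]] [0.08734094 0.14948072 0.08788337 0.14917217]
[0.52017349 0.21236504 0.04      ] [0.49018539 0.21321013 0.04      ] [0.49174472 0.21353135 0.04      ]
(array([0.49074959, 0.21349123, 0.03718637]), [np.float64(0.0009296727158761817), np.float64(0.00022473214094467306), np.float64(0.0008962242526870409)])
```

The cap is at (0.507, -0.2015) with its top near 0.148, as described, and the wing lies at about -47°. I'll move above it and then lower to a TCP height of 0.147.

{"op": "jog_arm", "data": {"deltas": [[[1,2,-2.1,0,-0.018],[1,2.1,-2.1,0,0],[1,2.05,-2.1,0,0],[1,0,0,-2,0],[1,0,0,-3,0],[1,0,0,-2.5,0],[1,0,0,-1.5,0],[1,0,0,0,0]]]}}

```text
time_s: 4.0
tcp_pos: [0.5065, -0.2017, 0.1549]
eef_rot: [179.9, 0.1, -47.3]
contact_force: [-0.1, -0.9, 0.7]
gripper_width: 0.0874
gripper_force: 0.0
```

```bash
python3 - <<'E'
from h import *
s=r.get_state();i=r.camera_info('wrist');im=r.capture('side')
print(s['tcp_pos'],s['eef_rot'],s['joints'],s['contact_force'],s['moment'])
cv2.imwrite('pics/s2.png',np.clip(cv2.resize(im[250:370,260:420],None,fx=5,fy=5,interpolation=cv2.INTER_CUBIC)*1.4,0,255).astype(np.uint8))
E
```

```text
[ 0.5065137  -0.20170954  0.15486872] [ 1.79925624e+02  7.07832261e-02 -4.73113595e+01] [-1.11640278e+00  1.29638545e+01 -2.28318952e+01  4.92053440e-04
 -5.43069243e+01  4.38048018e+01] [-0.14890621 -0.88226879  0.65048012] [-0.0016901  -0.02264782 -0.02862177]
```

View pics/s2.png

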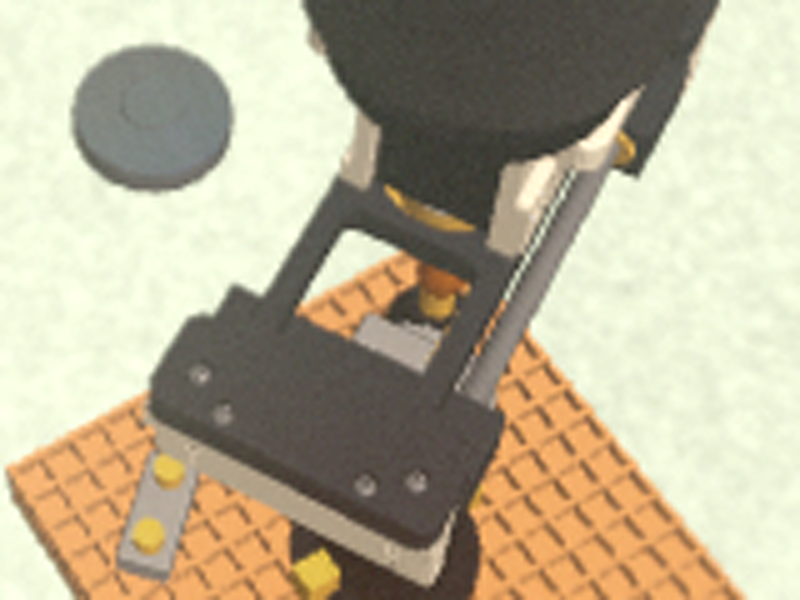

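The side crop shows the wing at (400,345) between the open fingers, clear of the bridge at (155,520) and the lamp holder at (435,290). I'll lower and close lightly.

{"op": "jog_arm", "data": {"deltas": [[[1,0.05,0,-0.5,0],[1,0,0,-0.3,0],[-0.6,0,0,0,0],[-0.6,0,0,0,0],[-0.6,0,0,0,0],[-1,0,0,0,0],[-1,0,0,0,0],[-1,0,0,0,0]]], "force": 5}}

```text
time_s: 5.05
tcp_pos: [0.5073, -0.2023, 0.1476]
eef_rot: [180.0, -0.0, -47.4]
contact_force: [-0.6, -0.2, 0.5]
gripper_width: 0.0333
gripper_force: 0.0
```

{"op": "jog_arm", "data": {"deltas": [[[-1,0,0,0,0],[-1,0,0,0,0],[-1,0,0,0,0],[-1,0,0,0,0]]]}}

```text
time_s: 5.55
tcp_pos: [0.5075, -0.2021, 0.1476]
eef_rot: [-180.0, -0.0, -47.4]
contact_force: [0.6, 2.4, 0.3]
gripper_width: 0.0119
gripper_force: 5.0
```

```bash
cat > st.py <<'E'
from h import *
s=r.get_state()
for k in ('time_s','tcp_pos','eef_rot','contact_force','moment','gripper_width','gripper_force'): print(k,np.round(s[k],4))
E
python3 st.py
```

```text
time_s 5.55
tcp_pos [ 0.5075 -0.2021  0.1476]
eef_rot [-1.799748e+02 -7.900000e-03 -4.736890e+01]
contact_force [0.593  2.3575 0.314 ]
moment [ 0.7658 -0.3907  0.01  ]
gripper_width 0.0119
gripper_force 4.9885
```

{"op": "jog_arm", "data": {"deltas": [[[-1,0,0.03,0,0],[-1,0,0,0,0],[-1,0,0,0,0],[-1,0,0,-0.1,0],[-1,0,0,-0.1,0],[-1,0,0,0,0],[-1,0,0,0,0]]], "force": 40}}

```text
time_s: 6.42
tcp_pos: [0.5076, -0.2021, 0.1464]
eef_rot: [-180.0, -0.1, -47.4]
contact_force: [-0.1, 1.3, 6.2]
gripper_width: 0.0117
gripper_force: 40.0
```

```bash
python3 st.py
```

```text
time_s 6.425
tcp_pos [ 0.5076 -0.2021  0.1464]
eef_rot [-1.799756e+02 -5.040000e-02 -4.735580e+01]
contact_force [-0.104   1.305   6.2396]
moment [0.8844 0.1373 0.0225]
gripper_width 0.0117
gripper_force 39.9835
```

{"op": "jog_arm", "data": {"deltas": [[[-1,0,0,-0.1,0],[-1,0,0,-0.1,0],[-1,0,0,-0.1,0],[-1,0,0,0,0],[-1,0,0,0,0]]]}}

```text
time_s: 7.05
tcp_pos: [0.5076, -0.2021, 0.1436]
eef_rot: [-180.0, -0.1, -47.3]
contact_force: [-1.1, 2.7, 8.1]
gripper_width: 0.0114
gripper_force: 40.0
```

{"op": "jog_arm", "data": {"deltas": [[[-1,0,0,-0.1,0],[-1,0,0,0,0],[-1,0,0,0,0]]]}}

```text
time_s: 7.42
tcp_pos: [0.5076, -0.2021, 0.1427]
eef_rot: [-180.0, -0.1, -47.3]
contact_force: [-0.7, 3.2, 8.2]
gripper_width: 0.0116
gripper_force: 40.0
```

{"op": "jog_arm", "data": {"deltas": [[[-1,0,0,-0.1,0],[-1,0,0,0,0],[-1,0,0,0,0],[-1,0,0,0,0]]]}}

```text
time_s: 7.92
tcp_pos: [0.5076, -0.2021, 0.1418]
eef_rot: [-180.0, -0.1, -47.3]
contact_force: [-1.1, 3.1, 9.0]
gripper_width: 0.0117
gripper_force: 40.0
```

{"op": "jog_arm", "data": {"deltas": [[[-1,0,0,0,0.05],[-1,0,0,0,0.05],[-1,0,0,0,0],[-1,0,0,0,0]]]}}

```text
time_s: 8.43
tcp_pos: [0.5079, -0.2024, 0.142]
eef_rot: [-180.0, -0.1, -41.6]
contact_force: [-0.6, 1.2, 9.0]
gripper_width: 0.0117
gripper_force: 40.0
```

```bash
python3 st.py
```

```text
time_s 8.425
tcp_pos [ 0.5079 -0.2024  0.142 ]
eef_rot [-1.799806e+02 -1.101000e-01 -4.160520e+01]
contact_force [-0.5552  1.1697  8.955 ]
moment [0.3977 0.2469 0.0393]
gripper_width 0.0117
gripper_force 39.9876
```

{"op": "jog_arm", "data": {"deltas": [[[-1,0,0,0,0.05],[-1,0,0,0,0.07],[-1,0,0,0,0.07],[-1,0,0,0,0.07],[-1,0,0,0,0.07],[-1,0,0,0,0.07],[-1,0,0,0,0.05],[-1,0,0,0,0]]]}}

```text
time_s: 9.43
tcp_pos: [0.5082, -0.2025, 0.1421]
eef_rot: [180.0, -0.1, -15.8]
contact_force: [0.6, 0.4, 9.8]
gripper_width: 0.0119
gripper_force: 40.0
```

```bash
python3 st.py
```

```text
time_s 9.425
tcp_pos [ 0.5082 -0.2025  0.1421]
eef_rot [ 1.799677e+02 -1.445000e-01 -1.578210e+01]
contact_force [0.6271 0.3867 9.8246]
moment [ 0.1127 -0.018  -0.0024]
gripper_width 0.0119
gripper_force 39.9873
```

{"op": "jog_arm", "data": {"deltas": [[[-1,0,0,0,0],[-1,0,0,0,0.03],[-1,0,0,0,0.03],[-1,0,0,0,0.03],[-1,0,0,0,0]]], "force": 25}}

```text
time_s: 10.05
tcp_pos: [0.5082, -0.2025, 0.1421]
eef_rot: [180.0, -0.1, -10.6]
contact_force: [0.4, -0.3, 9.1]
gripper_width: 0.0119
gripper_force: 25.0
```

```bash
python3 st.py
```

```text
time_s 10.05
tcp_pos [ 0.5082 -0.2025  0.1421]
eef_rot [ 1.79958e+02 -1.40700e-01 -1.06393e+01]
contact_force [ 0.4251 -0.3149  9.1437]
moment [ 0.17    0.0196 -0.0559]
gripper_width 0.0119
gripper_force 24.9853
```

{"op": "jog_arm", "data": {"deltas": [[[-1,0,0,0,0.02],[-1,0,0,0,0.02],[-1,0,0,0,0]]]}}

```text
time_s: 10.42
tcp_pos: [0.5082, -0.2025, 0.1421]
eef_rot: [180.0, -0.1, -8.4]
contact_force: [1.1, 0.6, 8.6]
gripper_width: 0.0116
gripper_force: 25.0
```

```bash
python3 st.py|grep -E "rot|mom"
```

```text
eef_rot [ 1.799537e+02 -1.364000e-01 -8.354400e+00]
moment [ 0.1691  0.0751 -0.0006]
```

{"op": "jog_arm", "data": {"deltas": [[[-1,0,0,0,0.02],[-1,0,0,0,0.02],[-1,0,0,0,0.02],[-1,0,0,0,0]]]}}

```text
time_s: 10.92
tcp_pos: [0.5081, -0.2025, 0.1421]
eef_rot: [179.9, -0.1, -4.9]
contact_force: [0.2, 0.8, 9.0]
gripper_width: 0.0119
gripper_force: 25.0
```

```bash
python3 st.py|grep -E "rot|mom"
```

```text
eef_rot [ 1.799481e+02 -1.305000e-01 -4.922400e+00]
moment [0.2429 0.0499 0.0137]
```

{"op": "jog_arm", "data": {"deltas": [[[-1,0,0,0,0.02],[-1,0,0,0,0.02],[-1,0,0,0,0.02],[-1,0,0,0,0]]]}}

```text
time_s: 11.42
tcp_pos: [0.5081, -0.2024, 0.142]
eef_rot: [179.9, -0.1, -1.5]
contact_force: [-0.3, 0.3, 8.7]
gripper_width: 0.0117
gripper_force: 25.0
```

```bash
python3 st.py|grep -E "rot|mom"
```

```text
eef_rot [ 1.799408e+02 -1.245000e-01 -1.482600e+00]
moment [ 0.2433  0.1301 -0.0286]
```

{"op": "jog_arm", "data": {"deltas": [[[-1,0,0,0,0.02],[-1,0,0,0,0.02],[-1,0,0,0,0.02],[-1,0,0,0,0]]]}}

```text
time_s: 11.92
tcp_pos: [0.5081, -0.2024, 0.142]
eef_rot: [179.9, -0.1, 2.0]
contact_force: [-0.1, 0.4, 8.8]
gripper_width: 0.012
gripper_force: 25.0
```

```bash
python3 st.py|grep -E "rot|mom"
```

```text
eef_rot [ 1.799371e+02 -1.199000e-01  1.950900e+00]
moment [0.265  0.1248 0.0419]
```

{"op": "jog_arm", "data": {"deltas": [[[-1,0,0,0,0.02],[-1,0,0,0,0.02],[-1,0,0,0,0.02],[-1,0,0,0,0]]]}}

```text
time_s: 12.42
tcp_pos: [0.5081, -0.2024, 0.142]
eef_rot: [179.9, -0.1, 5.4]
contact_force: [-0.7, 0.9, 9.8]
gripper_width: 0.0118
gripper_force: 25.0
```

```bash
python3 st.py|grep -E "rot|mom"
```

```text
eef_rot [ 1.799328e+02 -1.092000e-01  5.389400e+00]
moment [ 0.4011  0.1697 -0.0643]
```

{"op": "jog_arm", "data": {"deltas": [[[-1,0,0,0,0],[-1,0,0,0,0.02],[-1,0,0,0,0]]]}}

```text
time_s: 12.8
tcp_pos: [0.508, -0.2022, 0.142]
eef_rot: [179.9, -0.1, 6.5]
contact_force: [-1.1, 2.2, 9.8]
gripper_width: 0.0119
gripper_force: 25.0
```

```bash
python3 st.py|grep -E "rot|mom"
```

```text
eef_rot [ 1.799462e+02 -1.097000e-01  6.528900e+00]
moment [ 0.7505  0.1673 -0.0923]
```

{"op": "jog_arm", "data": {"deltas": [[[-1,0,0,0,0.02],[-1,0,0,0,0]]]}}

```text
time_s: 13.05
tcp_pos: [0.508, -0.2021, 0.142]
eef_rot: [180.0, -0.1, 7.7]
contact_force: [-1.4, 3.6, 9.3]
gripper_width: 0.0122
gripper_force: 25.0
```

```bash
python3 st.py|grep -E "rot|mom"
```

```text
eef_rot [ 1.799577e+02 -1.043000e-01  7.668300e+00]
moment [ 1.1779  0.3634 -0.1398]
```

The moment climbs steadily (-0.06, -0.09, -0.14 N m) while the lateral force rises too, so the stop has been reached. I'll ease off and lift gently.

{"op": "jog_arm", "data": {"deltas": [[[-1,0,0,0,-0.04],[-1,0,0,0,-0.04],[-1,0,0,0,0],[-1,0,0,0,0]]]}}

```text
time_s: 13.55
tcp_pos: [0.5081, -0.2024, 0.142]
eef_rot: [179.9, -0.1, 3.1]
contact_force: [0.1, 1.0, 8.3]
gripper_width: 0.0119
gripper_force: 25.0
```

```bash
python3 st.py
```

```text
time_s 13.55
tcp_pos [ 0.5081 -0.2024  0.142 ]
eef_rot [ 1.79935e+02 -1.11100e-01  3.08350e+00]
contact_force [0.1034 1.0405 8.2983]
moment [ 0.3425  0.1135 -0.0205]
gripper_width 0.0119
gripper_force 24.9858
```

{"op": "jog_arm", "data": {"deltas": [[[-1,0,0,0.2,0],[-1,0,0,0.2,0],[-1,0,0,0.1,0],[-1,0,0,0.1,0],[-1,0,0,0,0]]]}}

```text
time_s: 14.18
tcp_pos: [0.5079, -0.2022, 0.1472]
eef_rot: [180.0, -0.1, 3.1]
contact_force: [0.6, 1.0, 6.4]
gripper_width: 0.0115
gripper_force: 25.0
```

{"op": "jog_arm", "data": {"deltas": [[[-1,0,0,0.1,0],[-1,0,0,0,0],[-1,0,0,0,0]]]}}

```text
time_s: 14.55
tcp_pos: [0.5078, -0.2021, 0.1478]
eef_rot: [180.0, -0.1, 3.1]
contact_force: [2.3, -0.7, 4.3]
gripper_width: 0.012
gripper_force: 25.0
```

{"op": "jog_arm", "data": {"deltas": [[[-1,0,0,0,0],[-1,0,0,0,0],[-1,0,0,0,0]]]}}

```text
time_s: 14.92
tcp_pos: [0.5077, -0.202, 0.1478]
eef_rot: [180.0, -0.0, 3.1]
contact_force: [3.1, -0.5, 5.8]
gripper_width: 0.0118
gripper_force: 25.0
```

```bash
python3 st.py
```

```text
time_s 14.925
tcp_pos [ 0.5077 -0.202   0.1478]
eef_rot [ 1.799857e+02 -4.720000e-02  3.058100e+00]
contact_force [ 3.0986 -0.5441  5.8478]
moment [-0.072  -1.2666  0.0351]
gripper_width 0.0118
gripper_force 24.9838
```

{"op": "jog_arm", "data": {"deltas": [[[-1,0.05,0,-0.1,0],[-1,0,0,0,0.015],[-1,0,0,0.1,0],[-1,0,0,0,0],[-1,0,0,0,0]]]}}

```text
time_s: 15.55
tcp_pos: [0.5076, -0.202, 0.1476]
eef_rot: [180.0, 0.0, 3.9]
contact_force: [0.8, 0.7, 5.9]
gripper_width: 0.0119
gripper_force: 25.0
```

```bash
python3 st.py
```

```text
time_s 15.55
tcp_pos [ 0.5076 -0.202   0.1476]
eef_rot [1.799977e+02 1.570000e-02 3.908400e+00]
contact_force [0.7889 0.7267 5.8963]
moment [ 0.0691 -0.7149  0.0576]
gripper_width 0.0119
gripper_force 24.9828
```

{"op": "jog_arm", "data": {"deltas": [[[-1,0,0,0.1,0],[-1,0,0,0,0]]]}}

```text
time_s: 15.8
tcp_pos: [0.5076, -0.202, 0.1486]
eef_rot: [-180.0, 0.0, 3.9]
contact_force: [1.8, 0.2, 5.7]
gripper_width: 0.0118
gripper_force: 25.0
```

```bash
python3 st.py
```

```text
time_s 15.8
tcp_pos [ 0.5076 -0.202   0.1486]
eef_rot [-1.799997e+02  1.350000e-02  3.907700e+00]
contact_force [1.8047 0.1827 5.6824]
moment [-0.0268 -0.7981  0.0533]
gripper_width 0.0118
gripper_force 24.9833
```

Rising with the spring still pushing, so nothing is caught. I'll continue the lift.

{"op": "jog_arm", "data": {"deltas": [[[-1,0,0,0.1,0],[-1,0,0,0.1,0],[-1,0,0,0,0]]]}}

```text
time_s: 16.18
tcp_pos: [0.5075, -0.2019, 0.1505]
eef_rot: [-180.0, 0.0, 3.9]
contact_force: [1.7, 0.4, 4.2]
gripper_width: 0.0117
gripper_force: 25.0
```

```bash
python3 st.py
```

```text
time_s 16.175
tcp_pos [ 0.5075 -0.2019  0.1505]
eef_rot [-1.799935e+02  2.700000e-02  3.904500e+00]
contact_force [1.7041 0.4229 4.1986]
moment [ 0.0475 -0.5692  0.046 ]
gripper_width 0.0117
gripper_force 24.9818
```

{"op": "jog_arm", "data": {"deltas": [[[-1,0,0,0.2,0],[-1,0,0,0.2,0],[-1,0,0,0.2,0],[-1,0,0,0,0]]]}}

```text
time_s: 16.68
tcp_pos: [0.5072, -0.2019, 0.1564]
eef_rot: [-180.0, 0.1, 3.9]
contact_force: [-0.2, 0.4, -0.1]
gripper_width: 0.0118
gripper_force: 25.0
```

{"op": "jog_arm", "data": {"deltas": [[[-1,0,0,0.2,0],[-1,0,0,0.2,0],[-1,0,0,0.2,0],[-1,0,0,0.2,0],[-1,0,0,0,0]]]}}

```text
time_s: 17.3
tcp_pos: [0.5079, -0.202, 0.1648]
eef_rot: [180.0, -0.0, 3.9]
contact_force: [-0.1, 0.9, -0.8]
gripper_width: 0.0121
gripper_force: 25.0
```

{"op": "jog_arm", "data": {"deltas": [[[-1,0,0,0.6,0],[-1,0,0,1,0],[-1,0,0,1.5,0],[-1,0,0,1.5,0],[-1,0,0,1,0],[-1,0,0,0,0],[-1,0,0,0,0]]], "force": 35}}

```text
time_s: 18.18
tcp_pos: [0.5075, -0.2019, 0.2202]
eef_rot: [-180.0, 0.0, 3.9]
contact_force: [-0.3, -0.7, -0.6]
gripper_width: 0.0114
gripper_force: 35.0
```

```bash
python3 - <<'E'
from h import *
s=r.get_state();print(s['tcp_pos'],s['eef_rot'],s['contact_force'],s['gripper_width'],s['joints'])
im=r.capture('side');u,v=map(int,proj(r.camera_info('side'),s['tcp_pos']));print(u-80,v-50)
cv2.imwrite('pics/s3.png',np.clip(cv2.resize(im[v-50:v+70,u-80:u+80],None,fx=5,fy=5,interpolation=cv2.INTER_CUBIC)*1.4,0,255).astype(np.uint8))
E
```

```text
[ 0.50747526 -0.20186856  0.22017458] [-1.79982025e+02  3.05745896e-02  3.89931544e+00] [-0.28709889 -0.71326286 -0.56573501] 0.011407101037949511 [-1.14308453e+00  9.54475083e+00 -1.77796343e+01 -1.71243202e-02
 -6.27076520e+01  9.50502515e+01]
269 243
```

View pics/s3.png

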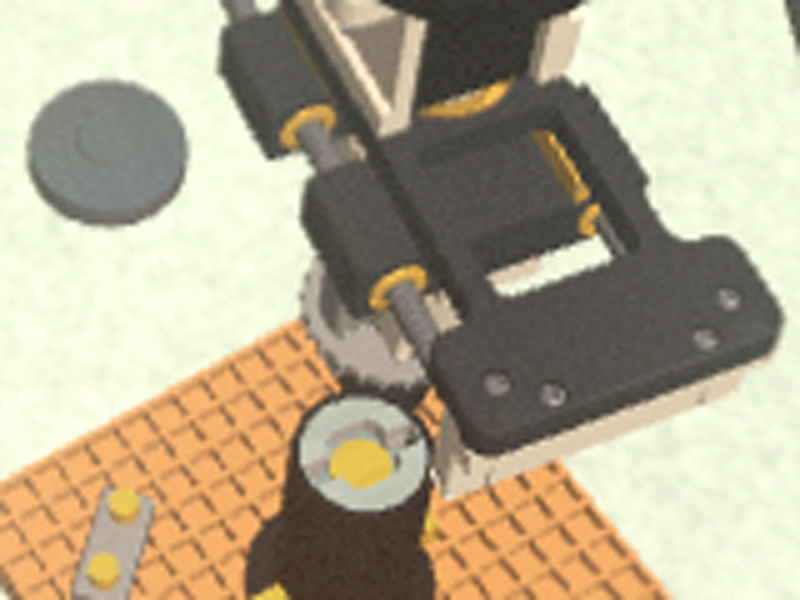

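The side crop shows the cap lifted out at (370,340), stem beside the now-open tube mouth at (365,455), with the bridge undisturbed at (115,540). Next I carry it to the well.

{"op": "jog_arm", "data": {"deltas": [[[-1,0,3,0,0],[-1,-0.2,5,0,0],[-1,-0.3,6,0,0],[-1,-0.3,6,0,0],[-1,-0.3,6,0,0],[-1,-0.3,6,0,0],[-1,-0.2,5,0,0],[-1,-0.1,3,0,0]]]}}

```text
time_s: 19.23
tcp_pos: [0.4902, 0.2003, 0.22]
eef_rot: [180.0, 0.0, 4.0]
contact_force: [2.0, 0.1, -0.9]
gripper_width: 0.0113
gripper_force: 35.0
```

{"op": "jog_arm", "data": {"deltas": [[[-1,0,1.3,0,0],[-1,0,0,0,0],[-1,0,0,-3,0],[-1,0,0,-3,0],[-1,0,0,-2,0],[-1,0,0,-2,0],[-1,0,0,0,0],[-1,0,0,0,0]]]}}

```text
time_s: 20.23
tcp_pos: [0.4913, 0.2106, 0.1213]
eef_rot: [-180.0, -0.0, 3.9]
contact_force: [0.3, 0.1, -1.1]
gripper_width: 0.0118
gripper_force: 35.0
```

```bash
python3 - <<'E'
from h import *
s=r.get_state();print(s['tcp_pos'],s['eef_rot'],s['contact_force'],s['moment'],s['joints'])
I=r.camera_info('side');p=s['tcp_pos']
im=r.capture('side');u,v=map(int,proj(I,[.49,.213,.06]));x0,y0=u-65,v-45;print(x0,y0)
f=p-[0,0,.0506];print('foot',[(round((a-o)*6)) for a,o in zip(proj(I,f),(x0,y0))],'well',[(round((a-o)*6)) for a,o in zip(proj(I,[.4906,.2131,.04]),(x0,y0))])
cv2.imwrite('pics/s4.png',np.clip(cv2.resize(im[y0:y0+95,x0:x0+130],None,fx=6,fy=6,interpolation=cv2.INTER_CUBIC)*1.4,0,255).astype(np.uint8))
E
```

```text
[0.49127246 0.21055993 0.12130661] [-1.79990870e+02 -3.69826298e-02  3.86792535e+00] [ 0.2527653   0.14849894 -1.13995883] [-0.01663159 -0.06916702  0.00687573] [ 4.42414742e+01  1.41226265e+01 -2.65144245e+01  2.24145775e-02
 -4.93288623e+01  4.96118512e+01]
190 128
foot [395, 253] well [394, 313]
```

View pics/s4.png

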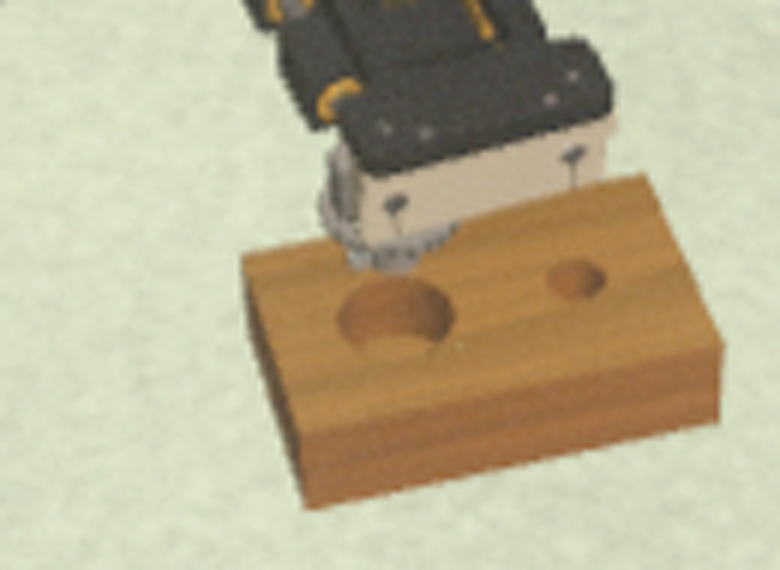

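The side crop shows the cap over the block, flange centre at about (389,215), well centre at (396,318). The cap sits about 1 to 2 mm to -x of the TCP, so I correct for that and lower.

{"op": "jog_arm", "data": {"deltas": [[[-1,0.1,0.25,0,0],[-1,0,0,0,0],[-1,0,0,-1,0],[-1,0,0,-1,0],[-1,0,0,-0.5,0],[-1,0,0,-0.5,0],[-1,0,0,0,0],[-1,0,0,0,0]]]}}

```text
time_s: 21.28
tcp_pos: [0.4919, 0.2136, 0.0907]
eef_rot: [-180.0, -0.0, 3.9]
contact_force: [0.1, -1.0, 0.1]
gripper_width: 0.0115
gripper_force: 35.0
```

```bash
python3 st.py
```

```text
time_s 21.275
tcp_pos [0.4919 0.2136 0.0907]
eef_rot [-1.799948e+02 -1.200000e-02  3.912500e+00]
contact_force [ 0.1368 -1.0103  0.105 ]
moment [-0.0532 -0.0224  0.0208]
gripper_width 0.0115
gripper_force 34.975
```

{"op": "jog_arm", "data": {"deltas": [[[-1,0,0,-0.3,0],[-1,0,0,-0.3,0],[-1,0,0,0,0],[-1,0,0,0,0]]]}}

```text
time_s: 21.78
tcp_pos: [0.4918, 0.2135, 0.0846]
eef_rot: [180.0, 0.0, 3.9]
contact_force: [-0.2, 0.2, -0.5]
gripper_width: 0.0115
gripper_force: 35.0
```

{"op": "jog_arm", "data": {"deltas": [[[-1,0,0,-0.4,0],[-1,0,0,-0.4,0],[-1,0,0,-0.3,0],[-1,0,0,-0.2,0],[-1,0,0,0,0],[-1,0,0,0,0]]]}}

```text
time_s: 22.52
tcp_pos: [0.4918, 0.2136, 0.0716]
eef_rot: [-180.0, -0.0, 3.9]
contact_force: [-0.5, 0.2, -0.1]
gripper_width: 0.0119
gripper_force: 35.0
```

{"op": "jog_arm", "data": {"deltas": [[[-1,0,0,-0.1,0],[-1,0,0,-0.1,0],[-1,0,0,0,0]]]}}

```text
time_s: 22.9
tcp_pos: [0.4917, 0.2135, 0.0695]
eef_rot: [180.0, 0.0, 3.9]
contact_force: [0.1, -0.3, -0.4]
gripper_width: 0.0117
gripper_force: 35.0
```

{"op": "jog_arm", "data": {"deltas": [[[-1,0,0,-0.05,0],[-1,0,0,0,0],[-1,0,0,0,0]]]}}

```text
time_s: 23.28
tcp_pos: [0.4918, 0.2135, 0.0691]
eef_rot: [-180.0, -0.0, 3.9]
contact_force: [-0.4, -1.1, -1.4]
gripper_width: 0.0118
gripper_force: 35.0
```

{"op": "jog_arm", "data": {"deltas": [[[-1,0,0,-0.05,0],[-1,0,0,0,0],[-1,0,0,0,0]]]}}

```text
time_s: 23.65
tcp_pos: [0.4918, 0.2136, 0.0686]
eef_rot: [-180.0, -0.0, 3.9]
contact_force: [-0.2, -0.6, -0.3]
gripper_width: 0.0121
gripper_force: 35.0
```

{"op": "jog_arm", "data": {"deltas": [[[-1,0,0,-0.05,0],[-1,0,0,0,0],[-1,0,0,0,0]]]}}

```text
time_s: 24.02
tcp_pos: [0.4918, 0.2136, 0.0685]
eef_rot: [-180.0, -0.0, 3.9]
contact_force: [-2.6, -0.1, 5.4]
gripper_width: 0.0117
gripper_force: 35.0
```

Contact at the predicted height (0.0685). I'll release and raise.

{"op": "jog_arm", "data": {"deltas": [[[-1,0,0,0,0],[-0.5,0,0,0,0],[0,0,0,0,0],[0.3,0,0,0,0],[0.3,0,0,0,0],[0.3,0,0,0,0],[0.3,0,0,0,0]]], "force": 5}}

```text
time_s: 24.9
tcp_pos: [0.4918, 0.2135, 0.068]
eef_rot: [180.0, 0.0, 3.9]
contact_force: [-0.2, 0.4, 0.6]
gripper_width: 0.0566
gripper_force: 0.0
```

{"op": "jog_arm", "data": {"deltas": [[[0.3,0,0,1,0],[0.3,0,0,2,0],[0.3,0,0,4,0],[0.3,0,0,5,0],[0.3,-2,0,3,0],[0.3,-3,0,0,0],[0.3,-2,0,0,0],[0.3,0,0,0,0]]]}}

```text
time_s: 25.9
tcp_pos: [0.4207, 0.2134, 0.2185]
eef_rot: [-180.0, -0.0, 4.0]
contact_force: [0.9, -0.8, 0.3]
gripper_width: 0.0569
gripper_force: 0.0
```

```bash
python3 - <<'E'
from h import *;import pickle
s=r.get_state();print(s['time_s'],s['tcp_pos'],s['gripper_width'],s['contact_force'])
i=r.camera_info('wrist');im=r.capture('wrist');pickle.dump(i,open('w3.pkl','wb'))
u,v=map(int,proj(i,[.4906,.2131,.045]));x0,y0=max(0,u-80),max(0,v-75);print(u,v,x0,y0)
cv2.imwrite('pics/w3.png',np.clip(cv2.resize(im[y0:y0+120,x0:x0+160],None,fx=5,fy=5,interpolation=cv2.INTER_CUBIC)*1.3,0,255).astype(np.uint8))
cv2.imwrite('pics/f_side.png',r.capture('side'));cv2.imwrite('pics/f_top.png',r.capture('top'))
E
```

```text
25.9 [0.42071403 0.21343286 0.21852472] 0.05689596878377738 [ 0.87773107 -0.84704538  0.3258543 ]
289 131 209 56
```

View pics/w3.png

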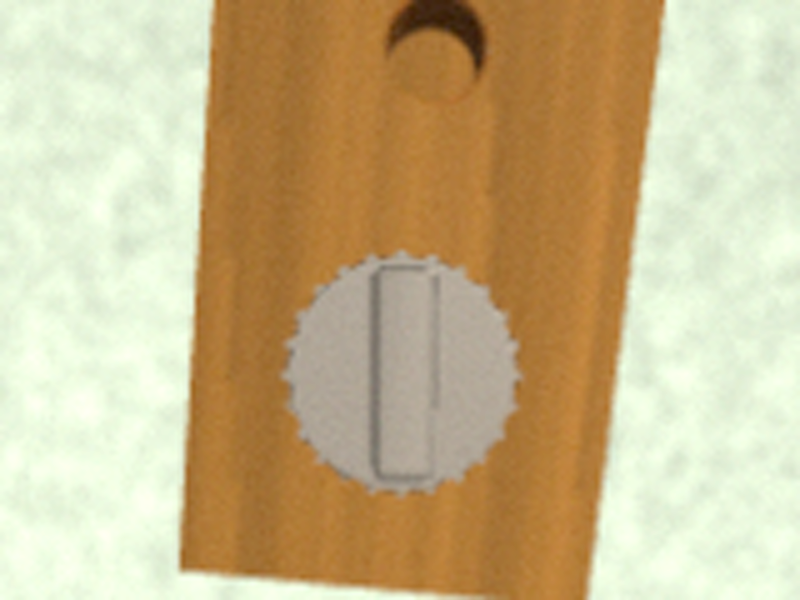

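```bash
python3 - <<'E'
from h import *;import pickle
i=pickle.load(open('w3.pkl','rb'));f=lambda u,v,z:onz(i,209+u/5,56+v/5,z)
c=f(403,373,.045);n=f(437,51,.04);a=f(180,571,.04);b=f(495,598,.04);L=f(213,40,.04);R=f(590,600,.04);R2=f(663,10,.04)
y=(a-b)/np.linalg.norm(a-b);x=np.array([y[1],-y[0],0])
print(c,n,'x from narrow',(c-n)@x,'y',(c-n)@y,'from end',(c-a)@x,'to left edge',(L-c)@y,(a-c)@y,'right',(c-R)@y,(c-R2)@y, np.degrees(np.arctan2(x[1],x[0])))
A=cv2.imread('pics/side0.png');B=cv2.imread('pics/f_side.png')
d=cv2.absdiff(A,B).max(2)
for n,p in dict(disc=(291,273),lamp=(345,250),bridge=(292,350)).items(): print(n,d[p[1]-15:p[1]+15,p[0]-15:p[0]+15].max(),d[p[1]-15:p[1]+15,p[0]-15:p[0]+15].mean())
E
```

```text
[0.49128086 0.21334191 0.045     ] [0.55460413 0.21106612 0.04      ] x from narrow -0.06335213202800236 y 0.0012339714502362777 from end 0.04591295008932972 to left edge 0.043875480115606755 0.04476533428345939 right 0.04544594780990939 0.045649736839463745 -0.9424115360342195
disc 8 2.9433333333333334
lamp 9 3.0188888888888887
bridge 8 3.1444444444444444
```

The wrist crop shows the cap seated wing up, flange centre at (403,373), about 1 to 1.5 mm from the well's centre. The bridge, disc and spare lamp have not moved. I hand the job in.

```bash
python3 -c "
from plant import r
print(r.close_job())"
```

```text
the job is handed in; nothing more can be done
None
```

The cap was unlocked, lifted out and set wing up in the wide well, about 1 to 1.5 mm off its centre, and the job was handed in at about 26 s with the loose things unmoved; no verdict came back.

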